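# Seat the keyed ring chuck in the engraver's spindle

### The job

Take the ring chuck with the dark red grip out of the wooden stand and push its shaft into the upright spindle of the engraving machine, turning it until its key slips into the spindle's slot; then keep pushing against the ejector spring until its collar is fully home on the spindle. Finish while still gripping the chuck and pressing it home, so that a colleague can tighten the lock screw: do not let go. Leave the blue chuck in the stand and the other things on the bench where they are.

Things in the scene. Friction and masses are not known exactly. Their poses are not given: they have to be found in the camera images.
- chuck_grip (a point): centre of the dark red wing grip of the loose keyed chuck (0.2 kg): an upright block 40 mm long (x), 18 thick (y; grasp across this), 40 high, with a stub 14 mm across and 8 high on top. A white dot on top marks the +x (key) side; z is up. x points away from the robot, within 0.75 rad, in the stand. The blue grip beside it is of the same shape
- chuck_collar (a point): same chuck, same axes: point on its axis on the underside of the dark collar (42 mm across, 6 thick), 26 mm below chuck_grip and 40 mm above the shaft's tip
- chuck_tip (a point): same chuck, same axes: centre of the lower end of its steel shaft, 20 mm diameter, 40 long, 4 mm chamfer at the tip. A brass key 6 mm wide runs along the shaft's +x side from the collar down to 12 mm above the tip and reaches 14.5 mm from the axis; the last 12 mm are plain round
- spindle_mouth (a point): centre of the spindle's bore at its flat top face, 92 mm above the bench; z up, x as the machine's. The spindle is a square steel block 52 mm wide, 58 high. Bore 22 mm diameter, with one slot 8.4 mm wide reaching 16.5 mm from the axis, open at the top, running down the whole depth. With the key out of line the chuck stops with its collar 28 mm above this point
- engraver: teal engraving machine, fixed; origin under the centre of its base plate (240 x 400 x 30 mm); column 0.44 m high, 0.16 m or more from the bore on its -y side. The spindle is locked, does not turn, but was stopped anywhere: its slot points along this x axis or up to 0.5 rad to either side, which no pose tells; see it from above or feel for it by pressing lightly and turning the chuck
- ejector (a joint): brass spring plunger in the bore: 0 when up (its top 30 mm below the mouth), grows in m as it is pushed down; 0.010 when the chuck's collar rests on the mouth. It pushes up with 4 N at 0 and 10 N at 0.010, and lifts the chuck again if let go
- stand: fixed wooden stand, 80 x 210 x 50 mm high, origin at the centre of its underside, with two 32 mm holes 60 mm either side of the centre along y; a chuck hangs in each by its collar, on the top face. Which hole holds the red one varies
- plain_grip (a point): centre of the blue wing grip of the plain chuck without a key, in the other hole: same sizes; leave it
- finger_ring: plain silver finger ring lying flat, 23 mm across, 5 high; loose, origin at the centre of its underside or near it; leave it where it is
- jar: small amber glass jar with black cap, 56 mm across, 60 high; loose, origin at the centre of its underside or near it; leave it where it is
- loupe: brass eye loupe with a glass top, 38 mm across, 34 high; loose, origin at the centre of its underside or near it; leave it where it is
- screwdriver: screwdriver lying down, 160 mm long; loose, origin at the centre of its underside or near it; leave it where it is
- brush: bench brush lying down, 170 mm long; loose, origin at the centre of its underside or near it; leave it where it is
- dish: white dish, 80 mm across, 22 high; loose, origin at the centre of its underside or near it; leave it where it is
Mind the look-alikes: they are no part of the job. There is more than one size of the stand; the one meant has the size given above. What is shaped like the part that bears chuck_grip but green is not meant.

How it is judged:
By the outcome, as a careful person would: the job done as asked, in the order asked, and still so for the second after the job is handed in, while the arm keeps its last pose, push and grip.
It also fails if it takes over 54 s, if anything falls off the work surface, if the arm or the gripper's body presses on something with over 40 N, if the wrist force passes 120 N, or if a joint passes its speed limit or range.

### The arm

A 6-joint arm with a two-finger parallel gripper is mounted at the origin on the work surface. World frame = base frame: x ahead of the robot, y to its left, z up, the work surface at z = 0. Lengths are in m, angles in degrees, forces in N, time in s.
With the tool pointing down it reaches from about 0.325 to 0.925 m from the base axis. Payload 3.1 kg.
Tool frame: the origin (TCP) lies at the very end of the fingers, on their centre line; the grasp point (between the pads) lies 19 mm behind it; z points along the fingers, x is the direction in which the jaws open and shut, and the axes are right-handed (so a half turn about z gives the same grasp; the last joint's range is limited). The gripper opens to 85 mm and grips with 20 to 120 N. Pads are 22 mm wide; open, the fingers measure 114 mm over their backs; the gripper's body (76 mm by 85 mm) begins 54 mm behind the grasp point. The pads swing forward as they close: fully open they stand 13 mm farther back than shut.
Start: joints at [56.883, 12.427, 92.441, -0, 75.132, -6.429], TCP at [0.281, 0.558, 0.231] pointing down, gripper open.
Joint ranges: [-157.48, 157.48], [-44.54, 120.13], [17.64, 146.25], [-64.5, 244.5], [7.68, 150.69], [-147.95, 147.95]. Speed limits (degrees/s): [159.86, 159.86, 180, 180, 180, 180].

### API

Orientations are given as a 3x3 rotation matrix whose columns are the frame's x, y, z axes.
In Python, from rig import bot, grip, sensors, eyes, job gives the robot as it stands. Calls block until the motion is done:
- bot.goto(position, orientation): joint-space move of the TCP to a pose.
- bot.move_l(position, speed=0.15, attitude=None): straight line of the TCP; attitude=None keeps the orientation; speed is the mean speed in m/s.
- bot.move_joints(angles): joint-space move.
- grip(opening, squeeze=None): opening from 0.0 (shut) to 1.0 (fully open); squeeze is the grip in N (None keeps the last); returns when the fingers have stopped.
- bot.sleep(seconds).
- bot.solve_ik(position, orientation): joint angles nearest the present ones, or None.
- sensors.get_state(): the state.
- eyes.read_camera(name): name is "side" or "top" or "wrist"; returns a dict with "color" (480x640x3 uint8, red, green, blue), "mtx" (3x3 intrinsics, pixels), "T" (4x4, takes a point from camera to world coordinates); the wrist camera has in their place "mount" (4x4, takes a point from camera to tool coordinates, whose origin is the TCP and whose axes are the tool frame's). Camera axes: x right, y up, looking along -z (the intrinsics and any distortion apply to the point x, -y, -z); pixel columns grow to the right and rows downward; lengths in m; the calibration is good to about 2 mm. A picture is of the moment at which its call begins: read the wrist's pose just before it. There is no depth.
A pose or a line that the arm cannot do raises bot.MotionError and nothing moves.
- job.close_job(): hands the job in, once; it reports no verdict.
The state is a dict: "t": time; "q": joint angles; "qvel": joint speeds; "joint_torque": joint torques, N m; "tool_pos": TCP position; "ee_rot": TCP orientation; "wrist_force": force on the tool from outside, world axes, zero at the start; "torque": the same for the moment, N m; "gripper_width": opening from 0.0 (shut) to 1.0 (fully open).
Only numpy, scipy, OpenCV 4.12 (cv2) and the standard library are available. Lean on these libraries where they do the work, as an engineer would, in place of code of your own. Each camera call takes 0.05 s, during which the arm holds its last target.

## Working session

There is one attempt and no reset: what is moved stays moved. The work goes in short steps, each a Python script; the robot and the scene stay as the last script left them, time stands still between calls to the robot, and variables do not carry over. Pictures are saved under pics/ and viewed, and the job is handed in when it is done.

```bash
ls && mkdir -p pics && python3 - <<'E'
from rig import bot, grip, sensors, eyes, job
import cv2, numpy as np
s=sensors.get_state(); print({k:np.round(v,3).tolist() for k,v in s.items()})
for n in ["side","top","wrist"]:
    c=eyes.read_camera(n); cv2.imwrite(f"pics/{n}0.png",c["color"][:,:,::-1]); print(n,c["mtx"].tolist(),{k:(np.round(v,4).tolist() if hasattr(v,'shape') or isinstance(v,(list,)) else v) for k,v in c.items() if k not in("color","mtx")})
E
```

```text
pics
{'t': 0.0, 'q': [56.883, 12.478, 92.532, 0.0, 75.133, -6.427], 'qvel': [-0.042, -0.052, 0.04, -0.195, 0.036, -0.069], 'joint_torque': [0.0, -39.684, -30.386, 0.0, 0.01, 0.0], 'tool_pos': [0.28, 0.558, 0.23], 'ee_rot': [[0.449, 0.893, -0.001], [0.893, -0.449, -0.002], [-0.002, -0.0, -1.0]], 'wrist_force': [0.015, 0.204, -0.209], 'torque': [-0.002, -0.058, -0.029], 'gripper_width': 1.001}
side [[498.4576372378239, 0.0, 313.6464425793243], [0.0, 498.4576372378239, 244.5049562283537], [0.0, 0.0, 1.0]] {'T': [[-0.9964, 0.0671, -0.0516, 0.4746], [-0.0821, -0.6195, 0.7807, 0.9819], [0.0205, 0.7822, 0.6227, 0.8058], [0.0, 0.0, 0.0, 1.0]]}
top [[436.3030483880939, 0.0, 315.4689856391156], [0.0, 436.3030483880939, 241.2677230034713], [0.0, 0.0, 1.0]] {'T': [[-0.0023, 0.9963, -0.0859, 0.4177], [-0.9999, -0.0012, 0.0127, 0.123], [0.0126, 0.0859, 0.9962, 1.2273], [0.0, 0.0, 0.0, 1.0]]}
wrist [[343.84345356085095, 0.0, 320.03185821375774], [0.0, 343.84345356085095, 238.735342330619], [0.0, 0.0, 1.0]] {'mount': [[1.0, -0.0006, 0.0002, 0.0008], [-0.0005, -0.9517, -0.3072, -0.0781], [0.0003, 0.3072, -0.9517, -0.1414], [0.0, 0.0, 0.0, 1.0]]}
```

View pics/top0.png

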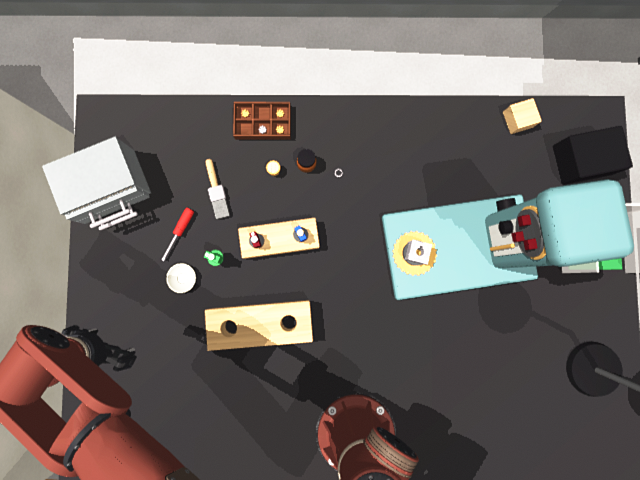

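View pics/side0.png

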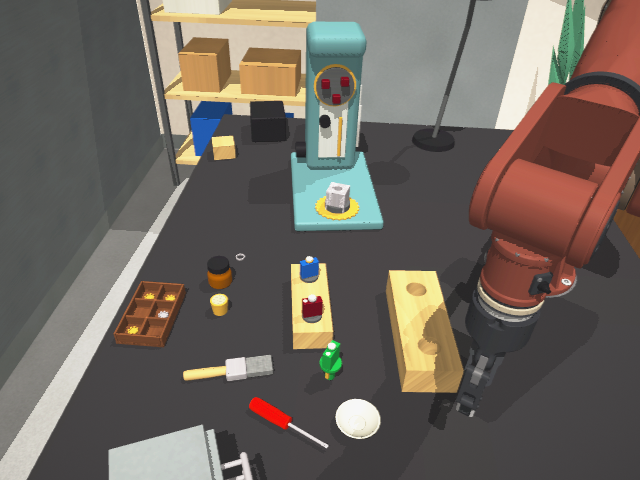

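View pics/wrist0.png

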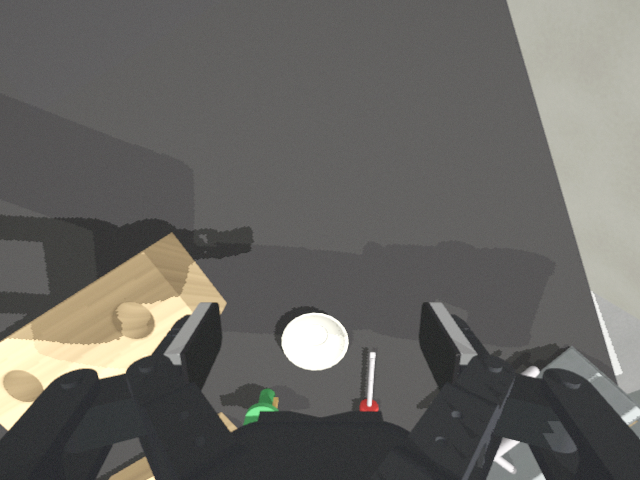

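The top view shows the small stand with red chuck at about (256,240), blue at (301,234), and the spindle at about (420,252). Next I'll enlarge those areas.

```bash
cat > h.py <<'E'
import numpy as np, cv2
from rig import bot, grip, sensors, eyes, job
def ray(cam,px,T):
    K=np.array(cam["mtx"]); d=np.linalg.inv(K)@[px[0],px[1],1]; d=np.array([d[0],-d[1],-d[2]])
    T=np.array(T); return T[:3,3],T[:3,:3]@d
def at_z(cam,px,z,T=None):
    o,d=ray(cam,px,cam["T"] if T is None else T); return o+d*(z-o[2])/d[2]
def proj(cam,P,T=None):
    T=np.array(cam["T"] if T is None else T); p=T[:3,:3].T@(np.array(P)-T[:3,3]); K=np.array(cam["mtx"])
    q=K@[p[0],-p[1],-p[2]]; return q[:2]/q[2]
def wrist():
    s=sensors.get_state(); c=eyes.read_camera("wrist"); M=np.eye(4); M[:3,:3]=s["ee_rot"]; M[:3,3]=s["tool_pos"]
    c["T"]=M@np.array(c["mount"]); return c
def crop(c,x0,y0,w,h,f,name):
    im=c["color"][y0:y0+h,x0:x0+w,::-1]; cv2.imwrite(name,cv2.resize(im,None,fx=f,fy=f,interpolation=cv2.INTER_CUBIC))
def rotz(a): # tool down, jaw x axis at world angle a
    c,s=np.cos(a),np.sin(a); return np.array([[c,s,0],[s,-c,0],[0,0,-1.]])
E
python3 - <<'E'
from h import *
t=eyes.read_camera("top"); crop(t,225,205,110,70,7,"pics/c1.png"); crop(t,375,190,160,115,5,"pics/c2.png")
s=eyes.read_camera("side"); crop(s,280,240,70,110,5,"pics/c3.png");crop(s,285,150,110,80,7,"pics/c4.png")
for p,z in[((256,240),.1),((301,234),.1),((419,252),.092)]: print(at_z(t,p,z))
E
```

```text
[0.51832848 0.26257323 0.1       ]
[0.53382634 0.14607732 0.1       ]
[ 0.48702865 -0.16217092  0.092     ]
```

View pics/c1.png

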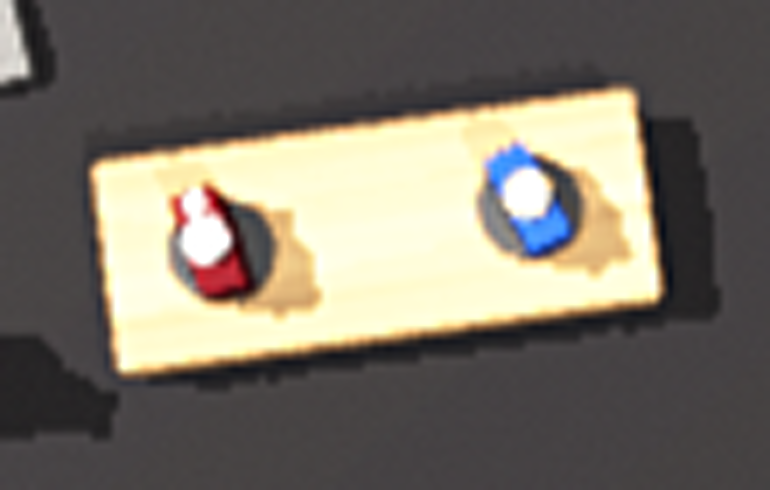

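View pics/c2.png

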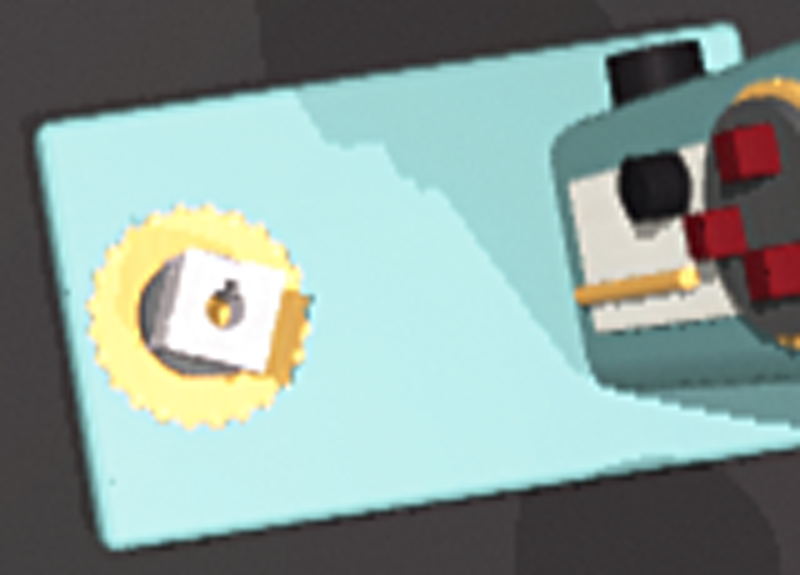

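View pics/c3.png

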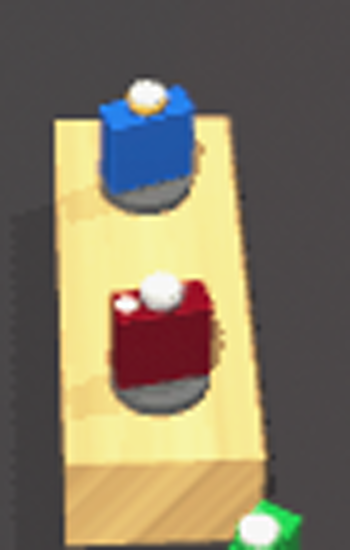

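View pics/c4.png

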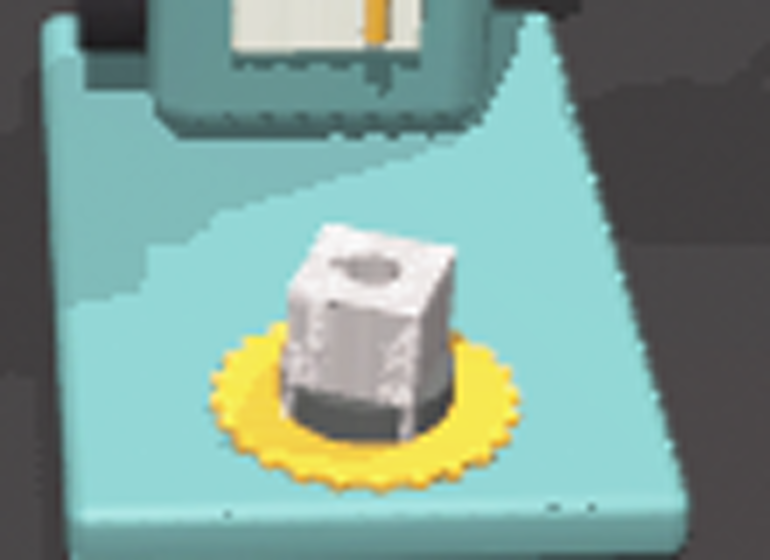

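```bash
python3 - <<'E'
from h import *
t=eyes.read_camera("top"); s=eyes.read_camera("side")
f=lambda x,y,x0,y0,k:(x0+(x+.5)/k-.5,y0+(y+.5)/k-.5)
st=at_z(t,f(206,240,225,205,7),.104); dt=at_z(t,f(197,200,225,205,7),.096); print("stub",st,"dot",dt,"ang",np.degrees(np.arctan2(*(dt-st)[1::-1])))
st=at_z(s,f(162,290,280,240,5),.104); dt=at_z(s,f(126,303,280,240,5),.096); print("side stub",st,"dot",dt,"ang",np.degrees(np.arctan2(*(dt-st)[1::-1])))
b=at_z(t,f(527,190,225,205,7),.104);print("blue",b)
m=at_z(t,f(222,308,375,190,5),.092); print("mouth top",m); print("side",at_z(s,f(372,268,285,150,7),.092))
P=[at_z(t,f(x,y,375,190,5),.092) for x,y in[(185,250),(290,270),(268,374),(163,350)]]
c=np.mean(P,0);print("block c",c,[np.linalg.norm(P[i]-P[i-1]) for i in range(4)],[np.degrees(np.arctan2(*(P[i]-P[i-1])[1::-1])) for i in range(4)])
B=[at_z(t,f(x,y,375,190,5),.03) for x,y in[(38,122),(735,22),(105,550)]]
print("base",B,np.degrees(np.arctan2(*(B[0]-B[2])[1::-1])),np.degrees(np.arctan2(*(B[0]-B[1])[1::-1])), np.linalg.norm(B[0]-B[1]),np.linalg.norm(B[0]-B[2]))
for R in(90,-90):
  print(bot.solve_ik([c[0],c[1],.26],rotz(np.radians(R))))
E
```

```text
stub [0.52093911 0.26725927 0.104     ] dot [0.53661142 0.27177266 0.096     ] ang 16.065630639211435
side stub [0.52203978 0.2717919  0.104     ] dot [0.5363146  0.27253367 0.096     ] ang 2.9745954477153527
blue [0.53936357 0.14895521 0.104     ]
mouth top [ 0.4891237  -0.16221866  0.092     ]
side [ 0.48946292 -0.16357374  0.092     ]
block c [ 0.48760503 -0.16455285  0.092     ] [np.float64(0.05388783610578653), np.float64(0.0559585152265317), np.float64(0.05592820258753285), np.float64(0.05611247315811634)] [np.float64(-13.55701182745682), np.float64(-100.90621116417266), np.float64(166.65931164206285), np.float64(77.00259472838539)]
base [array([ 0.5965911 , -0.07771289,  0.03      ]), array([ 0.65287407, -0.46935119,  0.03      ]), array([ 0.36078807, -0.11070787,  0.03      ])] 7.965453944056565 98.17807399039538 0.3956618944596455 0.23810027247418272
[-2.64658016e+01 -2.54967101e+00  1.05405685e+02 -2.54444375e-14
  7.71439856e+01 -1.16465802e+02]
[-2.64658016e+01 -2.54967101e+00  1.05405685e+02 -2.54444375e-14
  7.71439856e+01  6.35341984e+01]
```

```bash
python3 - <<'E'
from h import *
bot.goto([.48,-.163,.25],rotz(np.radians(77)))
c=wrist(); s=sensors.get_state(); print(s["t"],s["tool_pos"],s["q"])
cv2.imwrite("pics/w1.png",c["color"][:,:,::-1]); np.savez("w1.npz",**{k:c[k] for k in c})
p=proj(c,[.488,-.163,.092]); print(p); crop(c,int(p[0])-50,int(p[1])-45,100,90,6,"pics/w1c.png"); print(int(p[0])-50,int(p[1])-45)
E
```

```text
3.0417 [ 0.48023732 -0.16236161  0.24995872] [-2.66240487e+01 -3.08244082e+00  1.07004915e+02  1.26081260e-02
  7.60826291e+01 -1.03688046e+02]
[320.68633624 227.22782008]
270 182
```

View pics/w1.png

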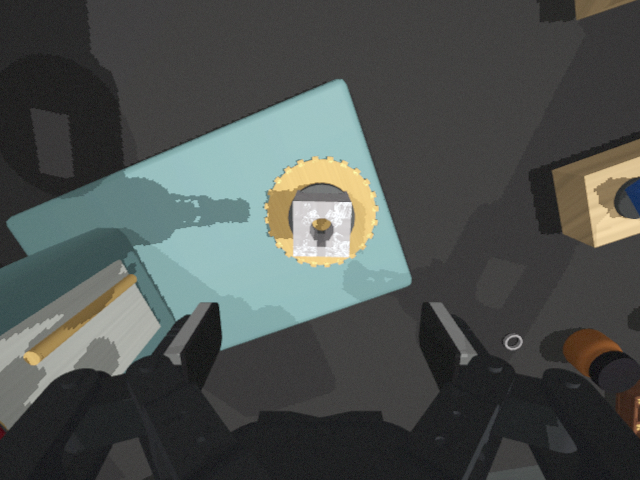

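View pics/w1c.png

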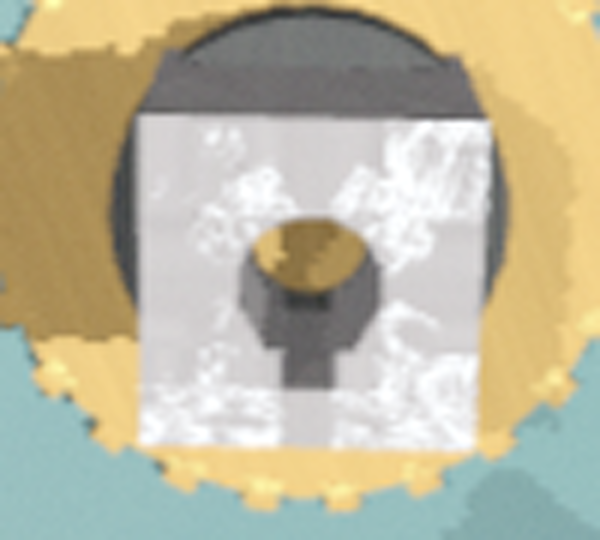

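```bash
python3 - <<'E'
from h import *
c=dict(np.load("w1.npz"))
f=lambda x,y,x0=270,y0=182,k=6:(x0+(x+.5)/k-.5,y0+(y+.5)/k-.5)
A=lambda x,y:at_z(c,f(x,y),.092)
ang=lambda a,b:np.degrees(np.arctan2(*(b-a)[1::-1]))
C=[A(137,115),A(491,120),A(476,450),A(140,446)]
print("block",np.mean(C,0),[np.linalg.norm(C[i]-C[i-1]) for i in range(4)],[ang(C[i-1],C[i]) for i in range(4)])
l,r=A(240,285),A(381,285); print("bore",(l+r)/2,np.linalg.norm(l-r)); e=A(307.5,388); print("slot end",np.linalg.norm(e-(l+r)/2),ang((l+r)/2,e), "width",np.linalg.norm(A(282,370)-A(333,370)))
print(ang(A(282,355),A(282,388)),ang(A(334,355),A(333,388)))
E
```

```text
block [ 0.49015637 -0.16281705  0.092     ] [np.float64(0.05205924072514959), np.float64(0.05215109977445412), np.float64(0.05197239204343331), np.float64(0.052098719748366246)] [np.float64(166.1803687427378), np.float64(76.26362769771086), np.float64(-13.877595659819326), np.float64(-103.64074689127203)]
bore [ 0.48983605 -0.16281831  0.092     ] 0.021308621845772625
slot end 0.01647811635084208 -14.453796047274743 width 0.00781027072859754
-13.095018636430714 -14.300548203167589
```

Spindle mouth at (0.4900, -0.1628); all four block edges measured 52 mm, which matches. The slot is at about -13.8°, in line with the block. Next I'll look at the chuck.

```bash
python3 - <<'E'
from h import *
bot.goto([.515,.268,.25],rotz(np.radians(106)))
c=wrist(); s=sensors.get_state(); print(s["t"],s["tool_pos"],s["q"])
cv2.imwrite("pics/w2.png",c["color"][:,:,::-1]); np.savez("w2.npz",**{k:c[k] for k in c})
p=proj(c,[.521,.269,.096]); print(p); crop(c,int(p[0])-50,int(p[1])-50,100,90,6,"pics/w2c.png"); print(int(p[0])-50,int(p[1])-50)
E
```

```text
4.6833 [0.51546375 0.26687675 0.25001467] [ 2.04598653e+01  6.18263650e+00  9.75178070e+01 -2.70221435e-02
  7.63003863e+01 -8.54381769e+01]
[320.36382531 226.44371893]
270 176
```

View pics/w2.png

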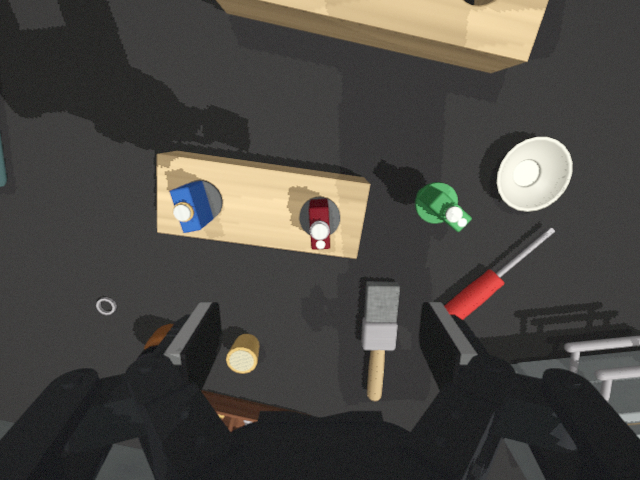

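View pics/w2c.png

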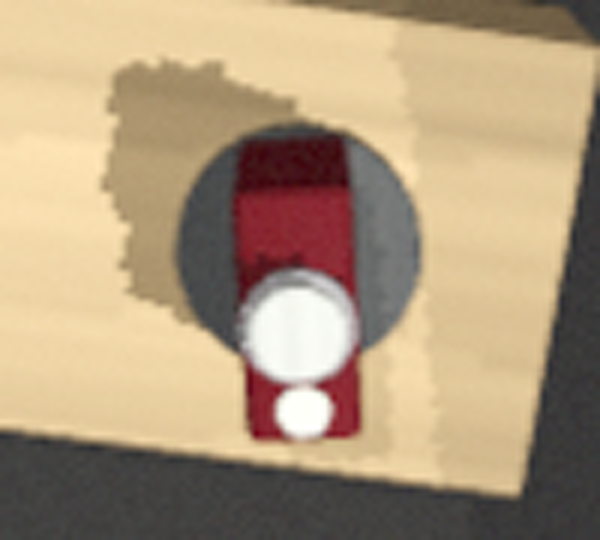

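```bash
python3 - <<'E'
from h import *
c=dict(np.load("w2.npz"))
f=lambda x,y,x0=270,y0=176,k=6:(x0+(x+.5)/k-.5,y0+(y+.5)/k-.5)
A=lambda x,y,z=.096:at_z(c,f(x,y),z)
ang=lambda a,b:np.degrees(np.arctan2(*(b-a)[1::-1]))
C=[A(234,190),A(354,190),A(362,437),A(250,439)]
print("block",np.mean(C,0),[np.linalg.norm(C[i]-C[i-1]) for i in range(4)],[ang(C[i-1],C[i]) for i in range(4)])
st=A(299,327,.104); d=A(304,412); print("stub",st,"dot",d,ang(st,d))
l,r,tp=A(177,243,.056),A(423,243,.056),A(300,121,.056); print("collar",(l+r)/2,np.linalg.norm(l-r), tp)
a=np.radians(ang((C[0]+C[1])/2,(C[2]+C[3])/2));print(np.degrees(a), A(300,121,.056)+.021*np.array([np.cos(a),np.sin(a),0]))
E
```

```text
block [0.52285604 0.26882234 0.096     ] [np.float64(0.03864433395519144), np.float64(0.017535333800845383), np.float64(0.038295312438141035), np.float64(0.017008930907006208)] [np.float64(-161.0233261908636), np.float64(105.97492952966999), np.float64(18.210982020033065), np.float64(-72.92968395873743)]
stub [0.52221377 0.26849336 0.104     ] dot [0.5371611  0.27351868 0.096     ] 18.58273782414902
collar [0.52173071 0.26837189 0.056     ] 0.041145500118313125 [0.50191355 0.26271603 0.056     ]
18.595564645253756 [0.5218172  0.26941263 0.056     ]
```

```bash
python3 - <<'E'
from h import *
R=rotz(np.radians(108.5)); xy=[.5222,.2686]
grip(0.65,80)
bot.goto([*xy,.14],R)
bot.move_l([*xy,.061],.1)
s=sensors.get_state(); print(s["t"],s["tool_pos"],s["wrist_force"])
grip(0.0,100)
s=sensors.get_state(); print(s["t"],s["tool_pos"],s["wrist_force"],s["torque"],s["gripper_width"],s["gripper_width"]*85)
c=wrist();cv2.imwrite("pics/w3.png",c["color"][:,:,::-1])
E
```

```text
6.55 [0.52295661 0.26887823 0.0617736 ] [-0.31868062 -0.10128967  0.53839654]
6.9833 [0.52291672 0.26887025 0.06195251] [-0.17483043  0.10528144  3.40759169] [0.01079413 0.09575381 0.02032828] 0.19679896315091708 16.727911867827952
```

View pics/w3.png

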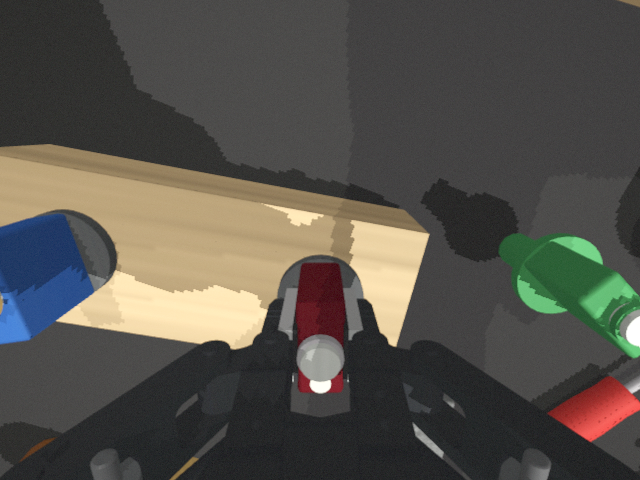

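```bash
python3 - <<'E'
from h import *
p=sensors.get_state()["tool_pos"]
bot.move_l([p[0],p[1],.20],.12)
s=sensors.get_state(); print(s["t"],s["tool_pos"],s["wrist_force"],s["gripper_width"])
R=rotz(np.radians(76.2)); X=[.49075,-.1630]
bot.goto([*X,.20],R)
bot.sleep(.3)
bot.move_l([*X,.165],.1)
bot.sleep(.2)
s=sensors.get_state(); print(s["t"],s["tool_pos"],s["wrist_force"],s["gripper_width"],np.degrees(np.arctan2(s["ee_rot"][1][0],s["ee_rot"][0][0])))
c=wrist();cv2.imwrite("pics/w4.png",c["color"][:,:,::-1]); np.savez("w4.npz",**c)
c=eyes.read_camera("side"); crop(c,270,110,130,110,6,"pics/s4.png"); np.savez("s4.npz",**c)
c=eyes.read_camera("top"); crop(c,350,180,130,110,6,"pics/t4.png")
E
```

```text
8.3417 [0.52209469 0.26854552 0.19866335] [-0.70538345 -0.52710356 -1.87827529] 0.19418444052856132
10.9333 [ 0.49143428 -0.16337319  0.16597856] [-0.8436715   0.34631718 -1.6671247 ] 0.19772637808182522 76.19588664526918
```

View pics/w4.png

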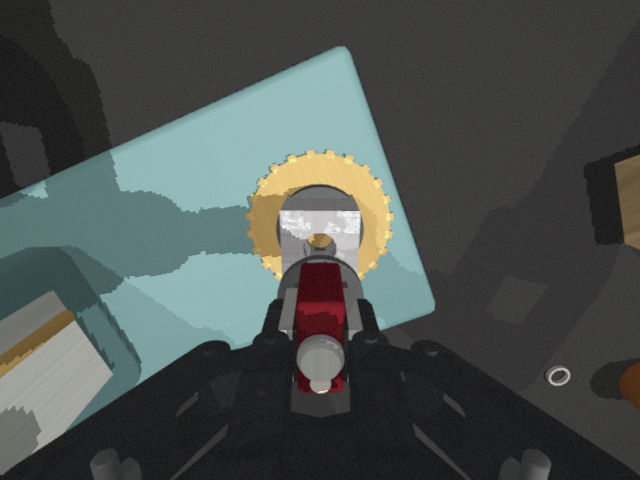

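View pics/s4.png

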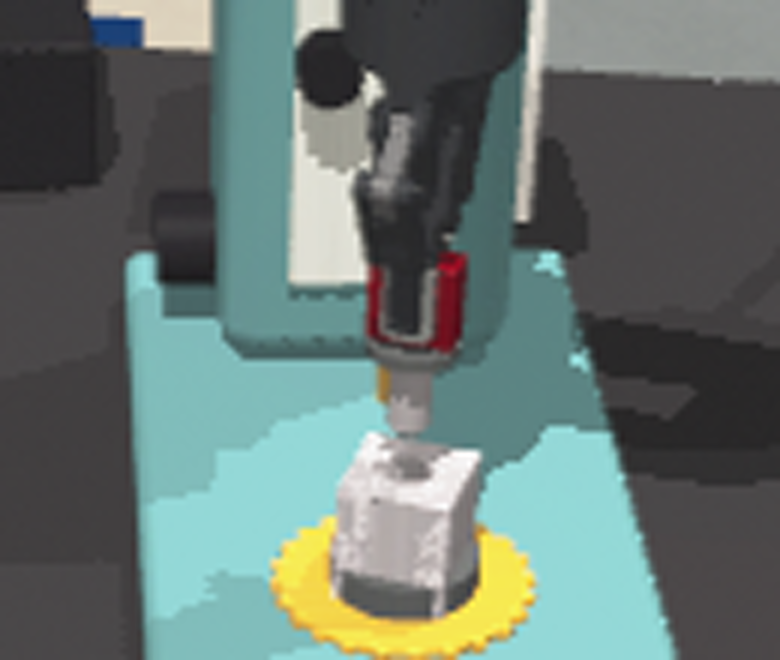

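```bash
python3 - <<'E'
from h import *
X=[.4901,-.1626]
for z in [.147,.140,.134,.130,.126,.122]:
    bot.move_l([*X,z],.06)
    s=sensors.get_state(); f=s["wrist_force"]; print(round(s["t"],2),z,np.round(s["tool_pos"],4),np.round(f,1),np.round(s["torque"],2))
    if abs(f[2])>12 or np.hypot(f[0],f[1])>15: print("stop"); break
E
```

```text
11.53 0.147 [ 0.4894 -0.1623  0.146 ] [ 0.4 -0.9 -1.9] [-0.03  0.04 -0.06]
11.8 0.14 [ 0.4897 -0.1624  0.1395] [ 0.2 -0.2 -2.8] [0.03 0.01 0.  ]
12.05 0.134 [ 0.4898 -0.1624  0.1335] [ 0.3 -0.  -2.2] [0.03 0.08 0.02]
12.3 0.13 [ 0.4899 -0.1625  0.1297] [-0.8  0.2 -2.8] [-0.02  0.01  0.  ]
12.55 0.126 [ 0.4899 -0.1624  0.1256] [ 0.2 -0.5 -1.6] [-0.03  0.02 -0.04]
12.8 0.122 [ 0.4898 -0.1625  0.1216] [ 0.1 -0.5 -2.1] [-0.02 -0.04  0.01]
```

```bash
python3 - <<'E'
from h import *
X=[.4906,-.1629]
for z in [.117,.113,.110,.108,.106,.105,.104,.103,.102]:
    bot.move_l([*X,z],.06)
    s=sensors.get_state(); f=s["wrist_force"]; print(round(s["t"],2),z,np.round(s["tool_pos"],4),np.round(f,1),np.round(s["torque"],2))
    if abs(f[2])>20 or np.hypot(f[0],f[1])>15: print("stop"); break
c=wrist();cv2.imwrite("pics/w5.png",c["color"][:,:,::-1])
c=eyes.read_camera("side"); crop(c,270,110,130,110,6,"pics/s5.png")
E
```

```text
13.05 0.117 [ 0.4904 -0.1628  0.1165] [-0.9 -0.4 -2.5] [ 0.02 -0.03 -0.  ]
13.3 0.113 [ 0.4909 -0.1632  0.1135] [-1.3 -0.6  2. ] [-0.17  0.17  0.  ]
13.55 0.11 [ 0.491  -0.1632  0.1105] [-0.9  0.1  3.1] [-0.13  0.31 -0.02]
13.8 0.108 [ 0.491  -0.1632  0.1085] [-2.2 -0.7  4.2] [-0.16  0.39  0.03]
14.05 0.106 [ 0.491  -0.1632  0.1065] [-1.9 -0.1  5.4] [-0.17  0.46 -0.03]
14.3 0.105 [ 0.491  -0.1632  0.1057] [-2.8 -1.3  6.8] [-0.1   0.53 -0.05]
14.55 0.104 [ 0.491  -0.1632  0.1049] [-2.  -1.4  7.8] [-0.04  0.62  0.01]
14.8 0.103 [ 0.491  -0.1633  0.104 ] [-3.5 -0.8  7.5] [-0.06  0.59  0.08]
15.05 0.102 [ 0.4911 -0.1632  0.1039] [-5.6  0.4 12.7] [ 0.1   0.89 -0.03]
```

View pics/s5.png

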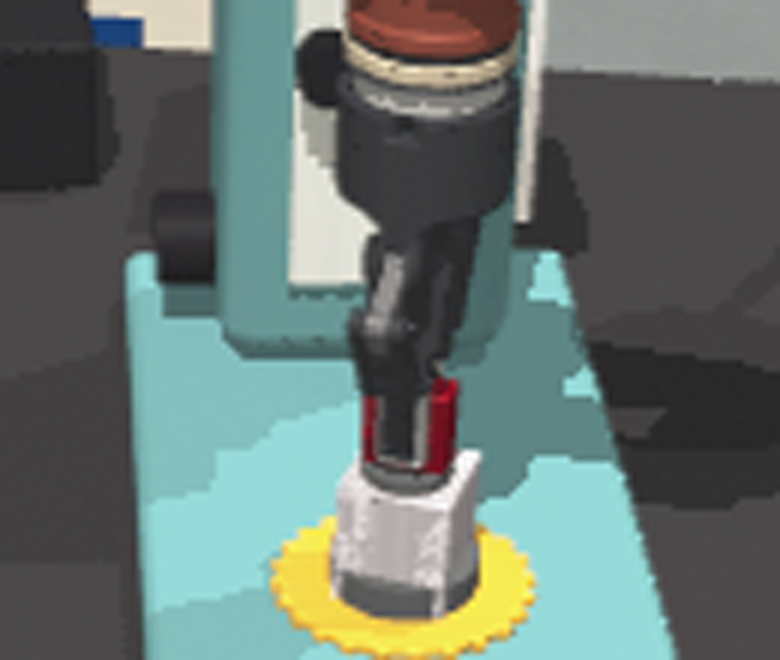

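View pics/w5.png

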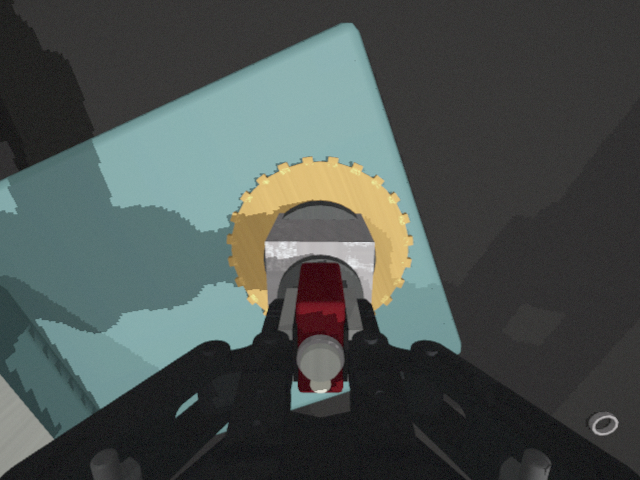

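```bash
python3 - <<'E'
from h import *
X=[.4902,-.1628]
for z in [.1012,.1004,.0996,.0990]:
    bot.move_l([*X,z],.03)
    s=sensors.get_state(); f=s["wrist_force"]; print(round(s["t"],2),z,np.round(s["tool_pos"],4),np.round(f,1),np.round(s["torque"],2))
    if f[2]>26: break
bot.sleep(1.0)
s=sensors.get_state(); f=s["wrist_force"]; print(round(s["t"],2),z,np.round(s["tool_pos"],4),np.round(f,1),np.round(s["torque"],2),s["gripper_width"],np.round(s["ee_rot"],4)[:,2])
c=wrist();cv2.imwrite("pics/w6.png",c["color"][:,:,::-1]);crop(c,255,210,130,110,6,"pics/w6c.png")
c=eyes.read_camera("side"); crop(c,310,160,60,60,10,"pics/s6.png"); cv2.imwrite("pics/s6f.png",c["color"][:,:,::-1])
E
```

```text
15.4 0.1012 [ 0.4911 -0.1633  0.1039] [-5.6  1.3 15.9] [ 0.16  1.07 -0.  ]
15.65 0.1004 [ 0.4911 -0.1633  0.1039] [-7.7  1.1 19.4] [ 0.35  1.4  -0.  ]
15.9 0.0996 [ 0.4911 -0.1633  0.1039] [-9.9  2.7 24.5] [ 0.45  1.72 -0.  ]
16.15 0.099 [ 0.4911 -0.1633  0.1039] [-10.5   3.4  28.1] [0.56 1.89 0.04]
17.15 0.099 [ 0.4911 -0.1633  0.1039] [-11.3   3.7  28.3] [0.59 1.86 0.01] 0.19965449963038498 [ 0.e+00 -5.e-04 -1.e+00]
```

View pics/s6.png

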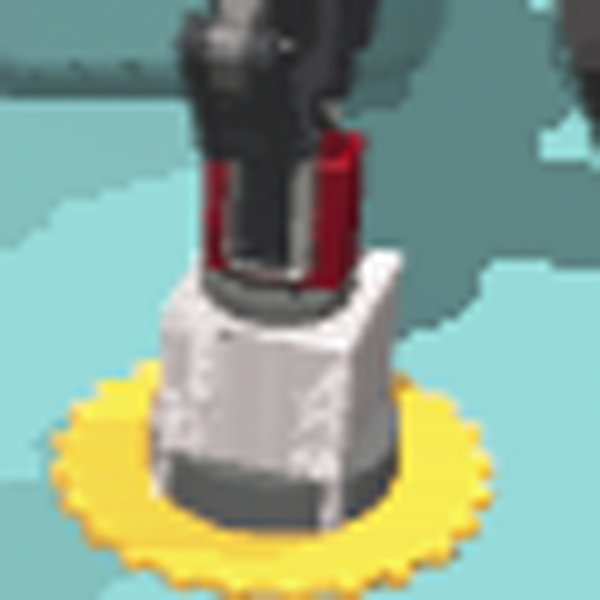

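View pics/w6c.png

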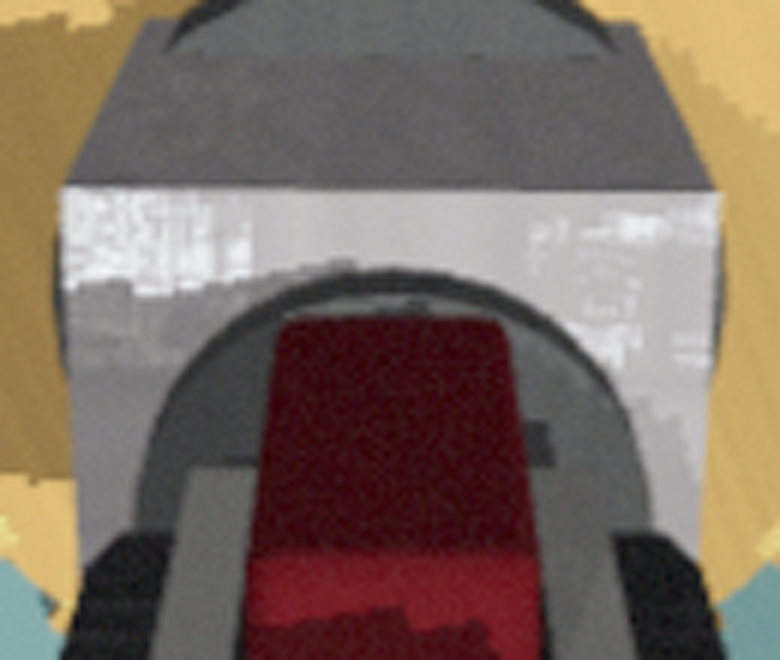

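View pics/s6f.png

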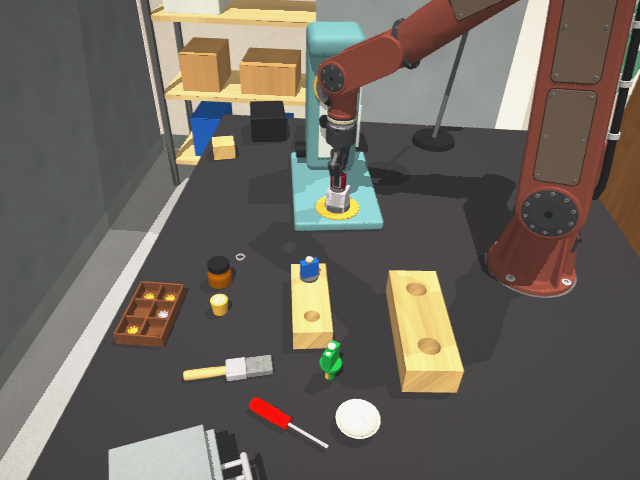

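```bash
python3 - <<'E'
from h import *
job.close_job()
s=sensors.get_state(); print(s["t"],np.round(s["tool_pos"],4),np.round(s["wrist_force"],1),s["gripper_width"])
E
```

```text
the job is handed in; nothing more can be done
the job is handed in; nothing more can be done
```

The red keyed chuck is fully home in the spindle. I handed the job in at about 17.2 s with the gripper still holding it and pressing it down.

- **What I did:** I measured the spindle's slot at about -13.8° in the world frame with the wrist camera. I then gripped the red chuck across its wings, lifted it out, turned it by about 32° to line up the key, and pushed it in.
- **Key and spring:** The key went into the slot first time, with almost no resistance at the depth where a misaligned key would have stopped it. The ejector spring force then built up gradually, as described.
- **Fully home:** The gripper stopped at z = 0.1039 m, against 0.104 m predicted with the collar resting on the mouth. It stayed there while the push rose from about 8 N to 28 N and for the 1 s hold.
- **Pictures:** In both the side and wrist views the collar sits flush on the spindle face. The last side view shows the blue chuck still in the stand and the other loose items undisturbed.
- **Small disagreement:** A sideways force of about 12 N was left in the final press. The tool stayed vertical (tilt under 0.05°) and did not shift, so I left it.

I could not check anything after the hand-in, because the interface closed.

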